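# Eject a turned spindle from its nest and stand it in the rack

## Task

Press the tab of the nest's rocker gently but firmly down onto its stop, and keep that firm pressure (about 15 N, never over 25 N) for a second so that the other end tips the spindle up out of its guide. Then draw the spindle out by its raised spigot and stand it, fully home, in a free hole of the rack without dropping or forcing it. Leave everything else where it is.

Things in the scene. Friction and masses are not known exactly. Their poses are not given: they have to be found in the camera images.
- nest: fixed ejector nest on the bench: a grey base plate 235 x 74 x 12 mm carrying a low pivot (45 mm up) and, on its +x end, a square steel guide (49 x 49 mm outside, 28.5 mm opening, top 106 mm above the bench) in which the spindle stands. Origin: underside, below the pivot; x points from the tab end to the guide, z up. It may stand on the left or the right, with any yaw within 0.5 rad
- guide_mouth (a point): centre of the guide's opening at the level of its top, 106 mm above the bench, 74 mm from the pivot along the nest's x
- tab (a point): centre of the top face of the tab, a flat steel plate 40 x 36 mm and 8 mm thick on the rocker's free end, 75 mm from the pivot on the nest's -x side. At rest it slopes up 0.2 rad and this point is 64 mm above the bench; it sinks as it is pressed. Moving the tab takes 2 to 6 N
- stop_foot (a point): point on the base plate (12 mm above the bench) under the tab, at the foot of the rubber-buffered stop screw. The screw's height differs every time: the tab sinks between about 18 and 34 mm before it meets the buffer. From there the buffer yields 1 mm for every further 4 N, for at most 7 mm, then it is rigid
- rocker (a joint): angle of the rocker, rad: 0 at rest (spindle down), growing as the tab is pressed and the nose under the spindle rises (75 mm arm either side, so the spindle rises as much as the tab sinks). Stiff hinge: it stays where it is left and carries the spindle, but sinks if the spindle is pushed down with more than about 1 N
- spindle: plain turned aluminium spindle: lower body 26 mm diameter and 40 mm tall, above it a spigot 20 mm diameter and 26 mm tall, 66 mm in all, about 0.11 kg (up to a third more or less). Stands in the nest's guide with about 1 mm play, its top then 2 mm below the guide's top, so that it cannot be gripped until tipped up. Origin: centre of its underside, z towards the spigot
- rack: fixed grey plastic rack, 60 x 230 x 45 mm with four blind holes in a row along its y, 55 mm apart, each 29 mm diameter, 35 mm deep, slightly chamfered. Origin: centre of the underside; its yaw varies within 0.35 rad
- rack_hole0 (a point): centre of the mouth of rack hole 0, 45 mm above the bench (35 mm deep): taken by a parked spindle
- rack_hole1 (a point): centre of the mouth of rack hole 1, 45 mm above the bench (35 mm deep): free
- rack_hole2 (a point): centre of the mouth of rack hole 2, 45 mm above the bench (35 mm deep): taken by a parked spindle
- rack_hole3 (a point): centre of the mouth of rack hole 3, 45 mm above the bench (35 mm deep): free
- parked1: same kind of spindle standing in a rack hole: leave it there
- parked2: same kind of spindle standing in a rack hole: leave it there
- collar: bystander: loose steel ring, 38 mm outside, 12 mm high
- spanner: bystander: steel spanner, 150 mm, lying flat
- tub: bystander: tan open tub, 110 mm across, 85 mm high
- brush: bystander: hand brush, 200 mm, lying flat
- carton: bystander: cardboard carton, 100 x 140 x 60 mm
- jar: bystander: jar, 64 mm across, 90 mm high

How it is judged:
By the outcome, as a careful person would: the job done as asked, in the order asked, and still so for the second after the job is handed in, with the robot touching nothing.
It also fails if it takes over 64 s, if anything falls off the work surface, if the arm or the gripper's body presses on something with over 40 N, if the wrist force passes 120 N, or if a joint passes its speed limit or range.

## Robot

A 6-joint arm with a two-finger parallel gripper is mounted at the origin on the work surface. World frame = base frame: x ahead of the robot, y to its left, z up, the work surface at z = 0. Lengths are in m, angles in rad, forces in N, time in s.
With the tool pointing down it reaches from about 0.375 to 0.75 m from the base axis. Payload 9 kg.
Tool frame: the origin (TCP) lies at the very end of the fingers, on their centre line; the grasp point (between the pads) lies 19 mm behind it; z points along the fingers, y is the line along which they close (so a half turn about z gives the same grasp; the last joint's range is limited). The gripper opens to 85 mm and grips with 20 to 120 N. Pads are 22 mm wide; open, the fingers measure 114 mm over their backs; the gripper's body (76 mm by 85 mm) begins 54 mm behind the grasp point. The pads swing forward as they close: fully open they stand 13 mm farther back than shut.
Start: joints at [-1.466, 0.104, 0.097, 1.564, 0, 1.353], TCP at [0.19, -0.569, 0.207] pointing down, gripper open.
Joint ranges: [-2.99, 2.99], [-0.84, 1.86], [-1.1, 1.16], [-1.84, 2.11], [-1.51, 1.56], [-3.14, 3.14]. Speed limits (rad/s): [2.22, 2.22, 2.57, 3.14, 3.14, 3.14].

## Interface

Orientations are given as a unit quaternion [w, x, y, z].
In Python, from cell import monitor, optics, ctrl gives the robot as it stands. The module is installed in compiled form; this text tells all that it offers.
- The arm moves only by the tool play_rows, never from a script. Its argument "rows" is a list of rows, each a list of 7 numbers: the shift along the world's x, y, z in mm, then the turn, a rotation vector about the world's x, y, z in degrees, then the opening, from -1 (shut) to 1 (fully open), so that 0 is half open. A call has 1 to 20 rows; each row shifts and turns the commanded pose from where the row before left it; what a row does not reach is not made up. A row lasts 1/8 s, in which the tool goes at most 62.5 mm and 10.7 degrees, less where a joint would pass 70% of its speed; a pose out of reach is approached as far as the arm can. A call is refused whole if a number of a shift passes 62.5 or a number of a turn 10.7, either way. A call with a gripper value outside its range is refused whole. The fingers move at their own pace and stop on an object; "force" is the grip in N (left out, the last holds). Time passes only in rows, so rows that do not move let the fingers close. It gives the time, the measured TCP pose, the force, the opening and the grip force at its end, in the units of the state.
- monitor.read_state(): the state, without advancing time (a new reading comes with each control period).
- optics.camera(name): name is "scene" or "side" or "wrist"; returns the picture (384x512x3 uint8, blue, green, red); there is no depth.
- optics.camera_model(name): a dict with "fovy" (degrees; the focal length in pixels is half the picture's height over the tangent of half this angle, whatever the lens; pixels are square), "cx", "cy" (the principal point, pixels), "k1" (the pictures are not rectified: a ray, as slopes to the right and down, at radius r is drawn at 1 + k1 r^2 times it, then the intrinsics apply), "camera_from_world" (4x4, takes a point from world to camera coordinates); the wrist camera has in their place "tool_from_camera" (4x4, takes a point from camera to tool coordinates, whose origin is the TCP and whose axes are the flange's). Camera axes: x right, y down, z forward; pixel columns grow to the right and rows downward; lengths in m; the calibration is good to about 2 mm. A picture is of the moment at which its call begins: read the wrist's pose just before it. camera_model takes no time and is no camera call.
- ctrl.job_done(): hands the job in; it is judged then, once.
Trained networks look in the newest picture that a camera, given by its name, has taken for a name from the list of things; names that differ only in an ending like _2 or _b are one class to them, and where a whole thing is asked for, a point or a joint stands for the part that bears it (a point fixed in the world has none). Each returns a list of dicts, best first, with "conf" (0 to 1); they miss things now and then, are a little off and sometimes report something else, mostly with a low value. They report only what shows in the picture. A call takes as long as a camera call.
- optics.cut_out(camera, thing): "region" (384x512 bool, what is visible of it) and "xy" ([column, row] in pixels, amid what is visible of it).
- optics.place_of(camera, thing): "xy" ([column, row] in pixels: a listed point, or the origin of a listed thing).
The state is a dict: "time": time; "q": joint angles; "qvel": joint speeds; "joint_efforts": joint torques, N m; "tool_pos": TCP position; "orientation": TCP orientation; "force": force on the tool from outside, world axes, zero at the start; "moment": the same for the moment, N m; "gripper_width": opening from 0.0 (shut) to 1.0 (fully open); "gripper_force": force on a finger pad.
Only numpy, scipy, OpenCV 4.12 (cv2) and the standard library are available. Lean on these libraries where they do the work, as an engineer would, in place of code of your own. Each camera call takes 0.05 s, during which the arm holds its last target. There are 200 camera calls.

## Working session

There is one attempt and no reset: what is moved stays moved. The work goes in short steps, Python scripts to look and compute and a tool call to move; the robot and the scene stay as the last step left them, time stands still between calls to the robot, and variables do not carry over. Pictures are saved under pics/ and viewed, at most 10 in all, crops included, and the job is handed in when it is done.

Besides the shell and the picture viewer there is one more tool, called after "Request:" as name(argument=value, ...), one argument or row to a line, values as JSON. play_rows: Moves the arm, as the interface text tells. Its arguments: {"type":"object","properties":{"rows":{"type":"array"},"force":{"type":"number"}},"required":["rows"]}

```bash
mkdir -p pics; cat > h.py <<'E'
import numpy as np, cv2
from cell import monitor, optics, ctrl
from scipy.spatial.transform import Rotation as R
def cam(name, st=None):
    m=optics.camera_model(name)
    f=192/np.tan(np.radians(m["fovy"])/2)
    if "camera_from_world" in m: T=np.linalg.inv(np.array(m["camera_from_world"]))
    else:
        st=st or monitor.read_state(); q=st["orientation"]
        W=np.eye(4); W[:3,:3]=R.from_quat([q[1],q[2],q[3],q[0]]).as_matrix(); W[:3,3]=st["tool_pos"]
        T=W@np.array(m["tool_from_camera"])
    return m,f,T
def ray(c,xy):
    m,f,T=c
    d=np.array([(xy[0]-m["cx"])/f,(xy[1]-m["cy"])/f]); u=d.copy()
    for _ in range(20): u=d/(1+m["k1"]*(u@u))
    return T[:3,3],T[:3,:3]@np.array([u[0],u[1],1])
def atz(c,xy,z):
    o,d=ray(c,xy); return o+d*(z-o[2])/d[2]
def proj(c,p):
    m,f,T=c; v=np.linalg.inv(T)@np.append(p,1); u=v[:2]/v[2]; u=u*(1+m["k1"]*(u@u)); return u*f+[m["cx"],m["cy"]]
def look(name,png=None):
    st=monitor.read_state(); im=optics.camera(name); 
    if png: cv2.imwrite("pics/"+png,im)
    return cam(name,st),im
Z=dict(guide_mouth=.106,tab=.064,stop_foot=.012,rack_hole0=.045,rack_hole1=.045,rack_hole2=.045,rack_hole3=.045,nest=0,rack=0,spindle=.04)
def find(name,c,things,n=1):
    for t in things:
        for r in optics.place_of(name,t)[:n]:
            print(name,t,round(r["conf"],2),np.round(r["xy"],1),np.round(atz(c,r["xy"],Z[t]),4))
E
cat > a.py <<'E'
from h import *
ims=[]
for n in("scene","side"):
    c,im=look(n); ims.append(im)
    print(n,np.round(c[2][:3,3],2)); find(n,c,Z)
cv2.imwrite("pics/a1.png",ims[0]);cv2.imwrite("pics/a2.png",ims[1])
print(monitor.read_state())
print(optics.camera_model("wrist"))
E
python3 a.py
```

```text
scene [1.42 0.36 1.15]
scene guide_mouth 0.67 [203.2 172.6] [ 0.5628 -0.2053  0.106 ]
scene tab 0.54 [228.3 159.6] [ 0.4362 -0.1739  0.064 ]
scene stop_foot 0.59 [231.  164.9] [ 0.4109 -0.1783  0.012 ]
scene rack_hole0 0.83 [293.6 203.9] [0.5301 0.109  0.045 ]
scene rack_hole1 0.83 [293.6 203.9] [0.5301 0.109  0.045 ]
scene rack_hole2 0.83 [293.6 203.9] [0.5301 0.109  0.045 ]
scene rack_hole3 0.83 [293.6 203.9] [0.5301 0.109  0.045 ]
scene nest 0.97 [215.3 180.1] [ 0.4929 -0.2044  0.    ]
scene rack 0.89 [300.4 217. ] [0.5397 0.1391 0.    ]
scene spindle 0.74 [218.2 178.6] [ 0.5149 -0.1782  0.04  ]
side [-0.06  0.58  0.79]
side guide_mouth 0.74 [305.6 167.6] [ 0.5733 -0.2199  0.106 ]
side tab 0.66 [210.7 240.7] [0.55   0.1765 0.064 ]
side stop_foot 0.61 [246.  236.1] [0.5407 0.0612 0.012 ]
side rack_hole0 0.92 [230.7 238.5] [0.5362 0.1203 0.045 ]
side rack_hole1 0.92 [230.7 238.5] [0.5362 0.1203 0.045 ]
side rack_hole2 0.92 [230.7 238.5] [0.5362 0.1203 0.045 ]
side rack_hole3 0.92 [230.7 238.5] [0.5362 0.1203 0.045 ]
side nest 0.91 [315.8 209.3] [ 0.4919 -0.1911  0.    ]
side rack 0.
[... 582 characters left out ...]
177e-05,  9.87002133e-01,  1.60707150e-01, -8.26260730e-06]), 'force': array([0.1195302 , 1.28832252, 0.31279256]), 'moment': array([ 0.00438998, -0.03457786, -0.00813415]), 'gripper_force': 0.0, 'gripper_width': 0.998169597937916}
{'fovy': 70.63175509847949, 'cx': 256.6060584258025, 'cy': 194.4270654319695, 'k1': -0.009039261865088428, 'tool_from_camera': array([[-6.55970837e-04, -9.48019143e-01, -3.18212625e-01,
         8.08737481e-02],
       [ 9.99999676e-01, -4.73227793e-04, -6.51581998e-04,
        -9.66125919e-04],
       [ 4.67125150e-04, -3.18212949e-01,  9.48019146e-01,
        -1.66661048e-01],
       [ 0.00000000e+00,  0.00000000e+00,  0.00000000e+00,
         1.00000000e+00]])}
```

```bash
python3 -c "
import cv2
a=cv2.imread('pics/a1.png')[110:290,150:390];b=cv2.imread('pics/a2.png')[110:310,140:460]
cv2.imwrite('pics/a.png',cv2.vconcat([cv2.copyMakeBorder(cv2.resize(a,None,fx=1.65,fy=1.65),0,0,0,404,0),cv2.resize(b,None,fx=1.5,fy=1.5)][::1]) if 0 else cv2.hconcat([cv2.resize(a,(400,300)),cv2.resize(b,(400,250)).copy() if 0 else cv2.copyMakeBorder(cv2.resize(b,(400,250)),0,50,0,0,0)]))
"
```

```text
(no output)
```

View pics/a.png

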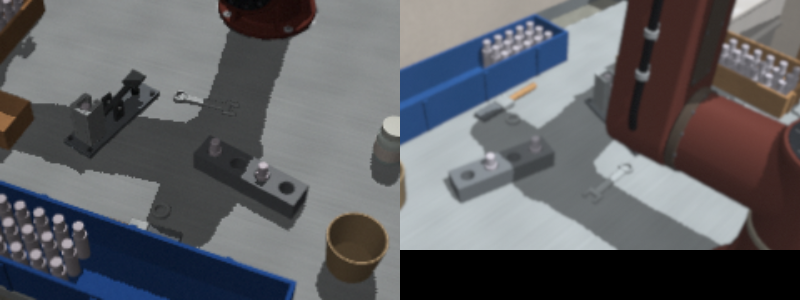

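The scene picture shows the nest at the left with its tab toward the robot. The rack holes run taken, free, taken, free from left to right. I'll bring the wrist camera over the nest.

Request:
play_rows(
  rows=[
    [0, 0, 30, 0, 0, 0, -1],
    [30, 33, 5, 0, 0, 0, -1],
    [30, 33, 5, 0, 0, 0, -1],
    [30, 33, 5, 0, 0, 0, -1],
    [30, 33, 5, 0, 0, 0, -1],
    [30, 33, 5, 0, 0, 0, -1],
    [30, 33, 5, 0, 0, 0, -1],
    [30, 33, 5, 0, 0, 0, -1],
    [30, 33, 5, 0, 0, 0, -1],
    [30, 33, 5, 0, 0, 0, -1],
    [30, 33, 5, 0, 0, 0, -1],
    [30, 33, 5, 0, 0, 0, -1],
    [30, 33, 5, 0, 0, 0, -1],
    [0, 0, 0, 0, 0, 0, -1],
    [0, 0, 0, 0, 0, 0, -1],
  ],
  force=40,
)

```text
time: 2.98
tool_pos: [0.5502, -0.1732, 0.2971]
orientation: [0.0, 0.987, 0.161, -0.0]
force: [0.3, -1.1, -0.4]
gripper_width: 0.004
gripper_force: 0.0
```

```bash
cat > b.py <<'E'
from h import *
c,im=look("wrist","b.png")
find("wrist",c,["guide_mouth","tab","stop_foot","nest"],2)
c,im=look("side")
find("side",c,["guide_mouth","tab","nest"],1)
c,im=look("scene")
find("scene",c,["guide_mouth","tab","nest","rack"],1)
E
python3 b.py
```

```text
wrist guide_mouth 0.57 [283.9 166.9] [ 0.5613 -0.207   0.106 ]
wrist tab 0.85 [230.5 236.4] [ 0.4166 -0.1714  0.064 ]
wrist stop_foot 0.67 [232.5 220.9] [ 0.4205 -0.1691  0.012 ]
wrist nest 0.69 [256.4 187.5] [ 0.491  -0.1913  0.    ]
scene guide_mouth 0.71 [248.7 239.2] [0.7568 0.0455 0.106 ]
scene tab 0.68 [227.8 156.8] [ 0.4237 -0.1818  0.064 ]
scene nest 0.7 [217.9 182.4] [ 0.4997 -0.1905  0.    ]
scene rack 0.75 [297.2 216.2] [0.5404 0.1279 0.    ]
```

View pics/b.png

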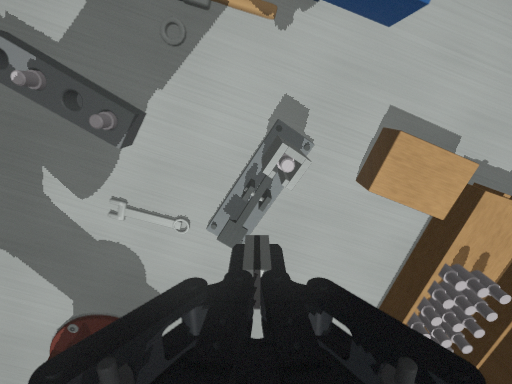

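The wrist view shows the guide mouth near (285,165) and the tab near (232,235). They come out 149.0 mm apart, as they should, with the nest's yaw at -0.24. Next I'll go above the tab and line the tool up with the nest.

Request:
play_rows(
  rows=[
    [-15, 0, -10, 0, 0, -4, -1],
    [-15, 0, -10, 0, 0, -4, -1],
    [-15, 0, -10, 0, 0, -4, -1],
    [-15, 0, -15, 0, 0, -4, -1],
    [-15, 0, -20, 0, 0, -4, -1],
    [-15, 0, -25, 0, 0, -4, -1],
    [-15, 0, -25, 0, 0, -4, -1],
    [-15, 1, -25, 0, 0, -4.3, -1],
    [-14, 1, -25, 0, 0, 0, -1],
    [0, 0, -27, 0, 0, 0, -1],
    [0, 0, 0, 0, 0, 0, -1],
    [0, 0, 0, 0, 0, 0, -1],
  ],
)

```text
time: 5.18
tool_pos: [0.4168, -0.1713, 0.1063]
orientation: [0.0, 0.993, -0.12, 0.0]
force: [0.1, 0.6, -0.2]
gripper_width: -0.002
gripper_force: 0.0
```

```bash
cat > c.py <<'E'
from h import *
c,im=look("wrist","c.png")
find("wrist",c,["guide_mouth","tab","nest"],1)
print(monitor.read_state()["force"])
E
python3 c.py
```

```text
wrist tab 0.94 [257.8 201.1] [ 0.4211 -0.1729  0.064 ]
wrist nest 0.68 [253.7 106.9] [ 0.4928 -0.1867  0.    ]
[-0.54860028  0.28340099 -0.06988886]
```

View pics/c.png

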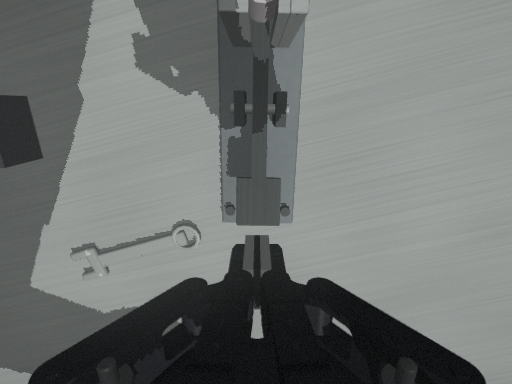

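The tab spans columns 237–281 and rows 178–226, and its centre is 4 mm ahead of the tool. I'll correct for that and descend to first contact.

Request:
play_rows(
  rows=[
    [4, -1, -10, 0, 0, 0, -1],
    [0, 0, -12, 0, 0, 0, -1],
    [0, 0, -8, 0, 0, 0, -1],
    [0, 0, -4, 0, 0, 0, -1],
    [0, 0, -3, 0, 0, 0, -1],
    [0, 0, -3, 0, 0, 0, -1],
    [0, 0, -3, 0, 0, 0, -1],
    [0, 0, -3, 0, 0, 0, -1],
    [0, 0, -2, 0, 0, 0, -1],
    [0, 0, -2, 0, 0, 0, -1],
    [0, 0, 0, 0, 0, 0, -1],
  ],
)

```text
time: 6.75
tool_pos: [0.4203, -0.172, 0.0551]
orientation: [-0.0, 0.993, -0.12, -0.0]
force: [-0.3, 0.8, -0.0]
gripper_width: -0.002
gripper_force: 0.0
```

Request:
play_rows(
  rows=[
    [0, 0, -2, 0, 0, 0, -1],
    [0, 0, -2, 0, 0, 0, -1],
    [0, 0, -2, 0, 0, 0, -1],
  ],
)

```text
time: 7.12
tool_pos: [0.4203, -0.172, 0.0491]
orientation: [0.0, 0.993, -0.12, -0.0]
force: [0.5, -0.8, 0.3]
gripper_width: 0.0
gripper_force: 0.0
```

```bash
cat > d.py <<'E'
from h import *
c,im=look("wrist"); find("wrist",c,["tab"],1); cv2.imwrite("pics/d.png",im[150:300,180:340])
print(monitor.read_state()["force"],monitor.read_state()["tool_pos"])
E
python3 d.py
```

```text
wrist tab 0.77 [259. 238.] [ 0.4209 -0.1733  0.064 ]
[0.55604352 0.50761027 0.12517341] [ 0.42019015 -0.17192602  0.04892644]
```

View pics/d.png

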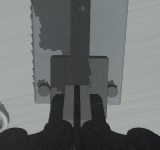

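```bash
cat > e.py <<'E'
from h import *
c,im=look("wrist"); p=monitor.read_state()["tool_pos"]
print("tcp",proj(c,p),"+z10",proj(c,p+[0,0,.01]))
t=np.array([.4211,-.1729,.064]);x=np.array([.971,-.238,0]);y=np.array([.238,.971,0])
for s in(0,.01,.02):
    print(s,[np.round(proj(c,t+x*a+y*b+[0,0,-s-np.sin(.2-s/.075)*a])) .tolist()for a,b in((-.02,-.018),(-.02,.018),(.02,.018),(.02,-.018))])
cv2.imwrite("pics/e.png",cv2.resize(im[150:300,160:360],None,fx=4,fy=4))
for n in ("scene","side"):
    c,im=look(n); u,v=proj(c,p).astype(int); print(n,u,v)
    cv2.imwrite("pics/e_%s.png"%n,cv2.resize(im[max(0,v-50):v+50,max(0,u-60):u+60],None,fx=6,fy=6))
E
python3 e.py
```

```text
tcp [257.31036236 228.72966963] +z10 [257.34494496 235.56140249]
0 [[287.0, 269.0], [230.0, 269.0], [229.0, 205.0], [288.0, 205.0]]
0.01 [[285.0, 258.0], [232.0, 258.0], [230.0, 201.0], [287.0, 201.0]]
0.02 [[283.0, 249.0], [233.0, 249.0], [231.0, 198.0], [285.0, 198.0]]
scene 230 159
side 331 211
```

View pics/e.png

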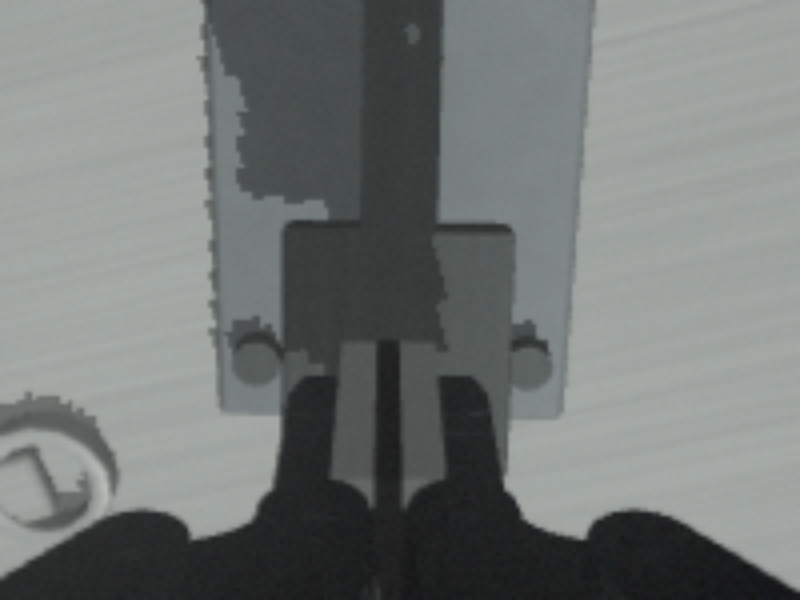

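View pics/e_scene.png

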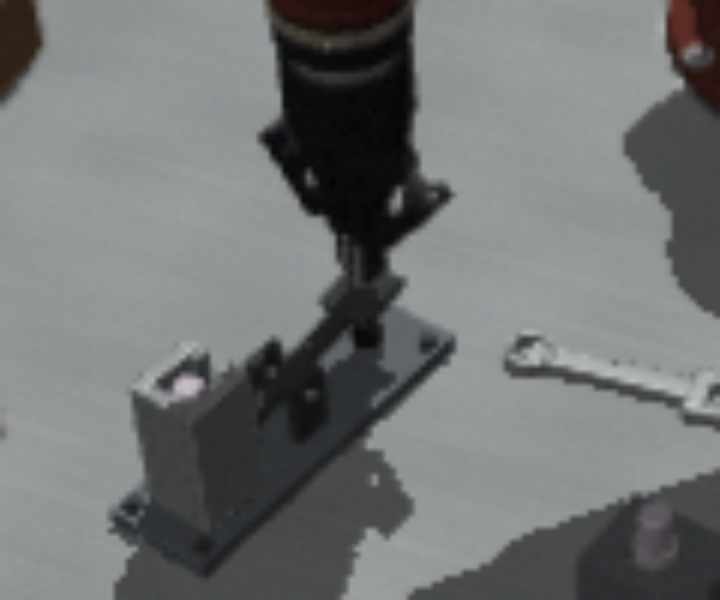

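The tab is still at rest: its edges match zero sink. The fingertips (row about 235) hover just above it, so the real tips sit roughly 10–15 mm behind the nominal TCP. I'll continue down in small steps.

Request:
play_rows(
  rows=[
    [0, 0, -2, 0, 0, 0, -1],
    [0, 0, -2, 0, 0, 0, -1],
  ],
)

```text
time: 7.62
tool_pos: [0.4203, -0.1721, 0.0451]
orientation: [0.0, 0.993, -0.12, -0.0]
force: [-0.4, 0.0, -0.2]
gripper_width: -0.002
gripper_force: 0.0
```

Request:
play_rows(
  rows=[
    [0, 0, -2, 0, 0, 0, -1],
    [0, 0, -2, 0, 0, 0, -1],
  ],
)

```text
time: 7.88
tool_pos: [0.4203, -0.172, 0.0411]
orientation: [0.0, 0.993, -0.12, -0.0]
force: [-1.2, 0.6, 2.9]
gripper_width: -0.001
gripper_force: 1.3
```

Request:
play_rows(
  rows=[
    [0, 0, -2, 0, 0, 0, -1],
    [0, 0, -2, 0, 0, 0, -1],
  ],
)

```text
time: 8.12
tool_pos: [0.4203, -0.1721, 0.0372]
orientation: [0.0, 0.993, -0.12, -0.0]
force: [-1.7, 1.3, 2.5]
gripper_width: 0.005
gripper_force: 1.3
```

Request:
play_rows(
  rows=[
    [0, 0, -2, 0, 0, 0, -1],
    [0, 0, -2, 0, 0, 0, -1],
    [0, 0, -2, 0, 0, 0, -1],
  ],
)

```text
time: 8.5
tool_pos: [0.4203, -0.172, 0.0311]
orientation: [0.0, 0.993, -0.12, -0.0]
force: [-2.8, 1.3, 2.4]
gripper_width: -0.003
gripper_force: 1.4
```

Request:
play_rows(
  rows=[
    [0, 0, -1, 0, 0, 0, -1],
    [0, 0, -1, 0, 0, 0, -1],
    [0, 0, -1, 0, 0, 0, -1],
  ],
)

```text
time: 8.88
tool_pos: [0.4203, -0.172, 0.0282]
orientation: [0.0, 0.993, -0.12, -0.0]
force: [-1.7, 0.3, 2.8]
gripper_width: 0.001
gripper_force: 1.4
```

Request:
play_rows(
  rows=[
    [0, 0, -1, 0, 0, 0, -1],
    [0, 0, -1, 0, 0, 0, -1],
  ],
)

```text
time: 9.12
tool_pos: [0.4203, -0.172, 0.0261]
orientation: [0.0, 0.993, -0.12, -0.0]
force: [-2.3, 0.3, 3.4]
gripper_width: 0.003
gripper_force: 1.4
```

Request:
play_rows(
  rows=[
    [0, 0, -1, 0, 0, 0, -1],
    [0, 0, -1, 0, 0, 0, -1],
  ],
)

```text
time: 9.38
tool_pos: [0.4203, -0.172, 0.0242]
orientation: [0.0, 0.993, -0.12, -0.0]
force: [-3.0, 0.3, 3.5]
gripper_width: -0.003
gripper_force: 1.7
```

Request:
play_rows(
  rows=[
    [0, 0, -1, 0, 0, 0, -1],
    [0, 0, -1, 0, 0, 0, -1],
  ],
)

```text
time: 9.62
tool_pos: [0.4203, -0.172, 0.0221]
orientation: [0.0, 0.993, -0.12, -0.0]
force: [-3.4, 0.4, 3.4]
gripper_width: 0.003
gripper_force: 1.7
```

Request:
play_rows(
  rows=[
    [0, 0, -1, 0, 0, 0, -1],
    [0, 0, -1, 0, 0, 0, -1],
  ],
)

```text
time: 9.88
tool_pos: [0.4203, -0.172, 0.0201]
orientation: [0.0, 0.993, -0.12, -0.0]
force: [-3.3, 1.2, 4.1]
gripper_width: 0.0
gripper_force: 1.8
```

Request:
play_rows(
  rows=[
    [0, 0, -1, 0, 0, 0, -1],
    [0, 0, -1, 0, 0, 0, -1],
  ],
)

```text
time: 10.12
tool_pos: [0.4204, -0.172, 0.0182]
orientation: [0.0, 0.993, -0.12, 0.0]
force: [-2.9, 1.1, 3.0]
gripper_width: 0.0
gripper_force: 1.8
```

Request:
play_rows(
  rows=[
    [0, 0, -1, 0, 0, 0, -1],
    [0, 0, -1, 0, 0, 0, -1],
  ],
)

```text
time: 10.38
tool_pos: [0.4204, -0.1721, 0.0162]
orientation: [0.0, 0.993, -0.12, 0.0]
force: [-2.3, 1.2, 3.4]
gripper_width: 0.002
gripper_force: 1.7
```

Request:
play_rows(
  rows=[
    [0, 0, -1, 0, 0, 0, -1],
    [0, 0, -1, 0, 0, 0, -1],
  ],
)

```text
time: 10.62
tool_pos: [0.4206, -0.1721, 0.0143]
orientation: [0.0, 0.993, -0.12, 0.0]
force: [-2.2, 0.4, 2.9]
gripper_width: -0.001
gripper_force: 1.7
```

Request:
play_rows(
  rows=[
    [0, 0, -1, 0, 0, 0, -1],
    [0, 0, -1, 0, 0, 0, -1],
  ],
)

```text
time: 10.88
tool_pos: [0.4207, -0.1722, 0.0125]
orientation: [0.0, 0.993, -0.12, 0.0]
force: [-0.6, 1.6, 7.5]
gripper_width: -0.002
gripper_force: 3.9
```

Request:
play_rows(
  rows=[
    [0, 0, -1, 0, 0, 0, -1],
    [0, 0, 0, 0, 0, 0, -1],
  ],
)

```text
time: 11.12
tool_pos: [0.4208, -0.1722, 0.0119]
orientation: [0.0, 0.993, -0.12, 0.0]
force: [-2.4, 1.5, 8.0]
gripper_width: 0.006
gripper_force: 4.5
```

Request:
play_rows(
  rows=[
    [0, 0, -1, 0, 0, 0, -1],
    [0, 0, -0.5, 0, 0, 0, -1],
    [0, 0, 0, 0, 0, 0, -1],
  ],
)

```text
time: 11.5
tool_pos: [0.4209, -0.1724, 0.011]
orientation: [0.0, 0.993, -0.12, 0.001]
force: [-4.2, 3.9, 15.0]
gripper_width: -0.005
gripper_force: 7.7
```

Request:
play_rows(
  rows=[
    [0, 0, 0, 0, 0, 0, -1],
    [0, 0, 0, 0, 0, 0, -1],
    [0, 0, 0, 0, 0, 0, -1],
    [0, 0, 0, 0, 0, 0, -1],
  ],
)

```text
time: 12.0
tool_pos: [0.4209, -0.1723, 0.011]
orientation: [0.0, 0.993, -0.12, 0.001]
force: [-3.6, 2.9, 14.3]
gripper_width: -0.003
gripper_force: 7.7
```

Request:
play_rows(
  rows=[
    [0, 0, 0, 0, 0, 0, -1],
    [0, 0, 0, 0, 0, 0, -1],
    [0, 0, 0, 0, 0, 0, -1],
    [0, 0, 0, 0, 0, 0, -1],
    [0, 0, 0, 0, 0, 0, -1],
    [0, 0, 0, 0, 0, 0, -1],
  ],
)

```text
time: 12.75
tool_pos: [0.4209, -0.1723, 0.011]
orientation: [0.0, 0.993, -0.12, 0.001]
force: [-4.5, 4.1, 14.9]
gripper_width: -0.004
gripper_force: 7.7
```

The tab was held at about 15 N for well over a second. Now I'll lift off, rise and look from above the guide.

Request:
play_rows(
  rows=[
    [0, 0, 3, 0, 0, 0, -1],
    [0, 0, 6, 0, 0, 0, -1],
    [0, 0, 20, 0, 0, 0, -1],
    [0, 0, 30, 0, 0, 0, -1],
    [0, 0, 40, 0, 0, 0, -1],
    [0, 0, 40, 0, 0, 0, 0],
    [20, -5, 40, 0, 0, 0, 0],
    [30, -7, 26, 0, 0, 0, 0],
    [30, -8, 5, 0, 0, 0, 0],
    [30, -8, 0, 0, 0, 0, 0],
    [25, -6, 0, 0, 0, 0, 0],
    [5, 0, 0, 0, 0, 0, 0],
    [0, 0, 0, 0, 0, 0, 0],
    [0, 0, 0, 0, 0, 0, 0],
  ],
)

```text
time: 14.5
tool_pos: [0.5598, -0.2059, 0.22]
orientation: [0.0, 0.993, -0.12, -0.0]
force: [-0.1, 0.2, 0.3]
gripper_width: 0.503
gripper_force: 0.0
```

```bash
cat > f.py <<'E'
from h import *
from scipy.optimize import least_squares
st=monitor.read_state(); print(st["tool_pos"],st["orientation"],st["gripper_width"])
c,im=look("wrist","f.png")
find("wrist",c,["guide_mouth","tab"])
for r in optics.cut_out("wrist","spindle")[:2]:
    m=r["region"]; ys,xs=np.where(m); print("spindle",r["conf"],r["xy"],xs.min(),xs.max(),ys.min(),ys.max(),m.sum(),[np.round(atz(c,r["xy"],z),4) for z in(.106,.136)])
for r in optics.place_of("wrist","spindle")[:1]: print("org",r["conf"],r["xy"],atz(c,r["xy"],.07))
print("tcp px",proj(c,st["tool_pos"]))
E
python3 f.py
```

```text
[ 0.55975476 -0.20585465  0.21997541] [ 8.13940389e-05  9.92748470e-01 -1.20210098e-01 -3.82918616e-05] 0.5034484672407892
wrist guide_mouth 0.94 [262.2 180.9] [ 0.5599 -0.2116  0.106 ]
wrist tab 0.76 [256. 263.] [ 0.4365 -0.1742  0.064 ]
spindle 0.82 [260.1, 183.1] 249 272 166 199 659 [array([ 0.5581, -0.2089,  0.106 ]), array([ 0.5666, -0.2106,  0.136 ])]
org 0.65 [259.8, 172.8] [ 0.56041859 -0.2095276   0.07      ]
tcp px [257.23923326 228.72551251]
```

View pics/f.png

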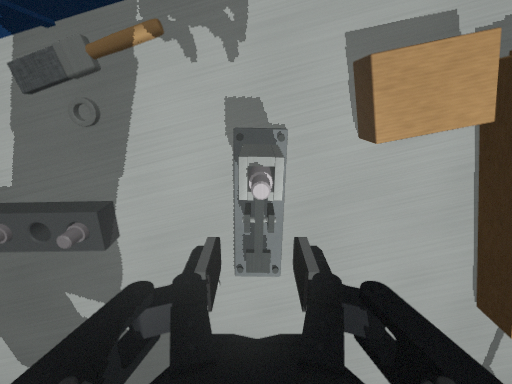

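```bash
python3 - <<'E'
from h import *
st=monitor.read_state(); c=cam("wrist",st)
for z in(.126,.132,.136,.140): 
    P=np.array([.5605,-.2095,z]); print(z,atz(c,(260.5,188),z),"proj",proj(c,P))
im=cv2.imread("pics/f.png"); cv2.imwrite("pics/f2.png",cv2.resize(im[140:290,190:320],None,fx=4,fy=4,interpolation=cv2.INTER_CUBIC))
E
```

```text
0.126 [ 0.55907975 -0.20941108  0.126     ] proj [260.2539166  186.66876658]
0.132 [ 0.56090291 -0.20976716  0.132     ] proj [260.33234812 188.44197231]
0.136 [ 0.56211835 -0.21000455  0.136     ] proj [260.38651984 189.66674531]
0.14 [ 0.56333379 -0.21024194  0.14      ] proj [260.44227587 190.92737281]
```

View pics/f2.png

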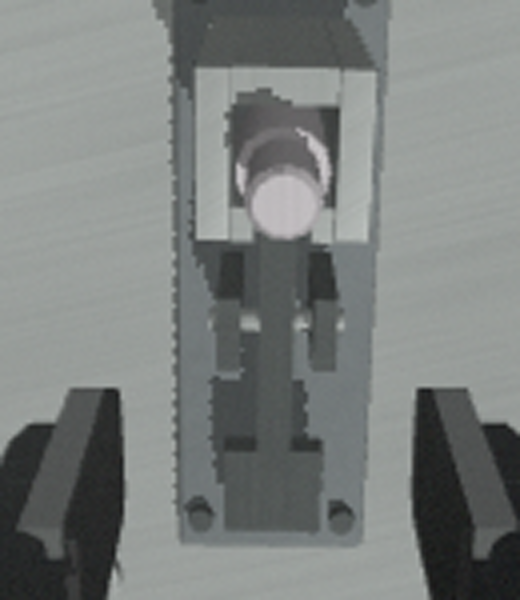

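The spindle stands about 34 mm higher, its top disc at (261,191) and z about 0.138. It is about 4 mm to the right of the finger centre line. I'll correct sideways and descend around the spigot.

Request:
play_rows(
  rows=[
    [1, -4, -10, 0, 0, 0, 0],
    [0, 0, -25, 0, 0, 0, 0],
    [0, 0, -25, 0, 0, 0, 0],
    [0, 0, -20, 0, 0, 0, 0],
    [0, 0, -18, 0, 0, 0, 0],
    [0, 0, -12, 0, 0, 0, 0],
    [0, 0, -10, 0, 0, 0, 0],
    [0, 0, -5, 0, 0, 0, 0],
    [0, 0, 0, 0, 0, 0, 0],
  ],
)

```text
time: 15.88
tool_pos: [0.5614, -0.2101, 0.0947]
orientation: [0.0, 0.993, -0.12, -0.0]
force: [-0.5, -0.9, 1.0]
gripper_width: 0.497
gripper_force: 0.0
```

```bash
python3 - <<'E'
from h import *
st=monitor.read_state(); print(st["tool_pos"],st["force"])
c,im=look("wrist"); a=cv2.resize(im[130:350,160:360],(400,440))
c,im=look("scene"); u,v=proj(c,st["tool_pos"]).astype(int)
b=cv2.resize(im[v-40:v+15,u-25:u+25],(400,440),interpolation=cv2.INTER_CUBIC)
cv2.imwrite("pics/g.png",cv2.hconcat([a,b]))
E
```

```text
[ 0.56135425 -0.21006348  0.09470353] [-0.49519072 -0.86876186  0.96745558]
```

View pics/g.png

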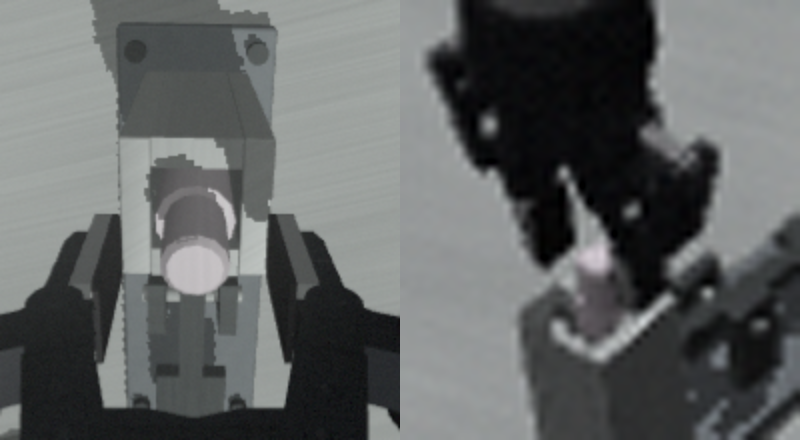

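The spigot is centred between the pads (disc at 195, pad midpoint about 195). The tips are roughly 15–19 mm below its top. I'll go 4 mm lower and close gently.

Request:
play_rows(
  rows=[
    [0, 0, -4, 0, 0, 0, 0],
    [0, 0, 0, 0, 0, 0, -0.3],
    [0, 0, 0, 0, 0, 0, -0.5],
    [0, 0, 0, 0, 0, 0, -0.6],
    [0, 0, 0, 0, 0, 0, -1],
    [0, 0, 0, 0, 0, 0, -1],
    [0, 0, 0, 0, 0, 0, -1],
    [0, 0, 0, 0, 0, 0, -1],
  ],
  force=35,
)

```text
time: 16.98
tool_pos: [0.5614, -0.2101, 0.0908]
orientation: [0.0, 0.993, -0.12, 0.0]
force: [-0.5, -0.4, 0.4]
gripper_width: 0.215
gripper_force: 34.2
```

Request:
play_rows(
  rows=[
    [0, 0, 2, 0, 0, 0, -1],
    [0, 0, 4, 0, 0, 0, -1],
    [0, 0, 6, 0, 0, 0, -1],
    [0, 0, 8, 0, 0, 0, -1],
    [0, 0, 10, 0, 0, 0, -1],
    [0, 0, 12, 0, 0, 0, -1],
    [0, 0, 18, 0, 0, 0, -1],
    [0, 0, 20, 0, 0, 0, -1],
    [0, 0, 20, 0, 0, 0, -1],
    [0, 0, 10, 0, 0, 0, -1],
    [0, 0, 0, 0, 0, 0, -1],
  ],
)

```text
time: 18.35
tool_pos: [0.5618, -0.2103, 0.2018]
orientation: [0.0, 0.993, -0.12, 0.001]
force: [0.2, -0.1, -1.6]
gripper_width: 0.215
gripper_force: 34.2
```

```bash
python3 - <<'E'
from h import *
st=monitor.read_state(); print(st["tool_pos"],st["force"],st["gripper_width"])
c,im=look("wrist"); a=cv2.resize(im[150:350,160:360],(400,400))
c,im=look("scene"); u,v=proj(c,st["tool_pos"]).astype(int)
def reg(n,t):
    c=cam(n)
    for r in optics.place_of(n,t)[:4]: print(n,t,round(r["conf"],2),np.round(r["xy"]),np.round(atz(c,r["xy"],Z[t]),4))
for t in("rack","rack_hole1","rack_hole3"): reg("scene",t)
cv2.imwrite("pics/h.png",cv2.hconcat([a,cv2.resize(im[v-40:v+40,u-40:u+40],(400,400),interpolation=cv2.INTER_CUBIC)]))
m=max(optics.cut_out("scene","rack"),key=lambda r:r["conf"])["region"]
print(cv2.minAreaRect(np.argwhere(m)[:,::-1].astype(np.float32)))
E
```

```text
[ 0.56181706 -0.21034758  0.20180211] [ 0.18651967 -0.11353128 -1.60695802] 0.21523835370690406
scene rack 0.58 [300. 219.] [0.5484 0.1392 0.    ]
scene rack_hole1 0.9 [281. 201.] [0.5325 0.0665 0.045 ]
scene rack_hole1 0.9 [305. 219.] [0.5778 0.1658 0.045 ]
scene rack_hole1 0.88 [321. 224.] [0.5779 0.2202 0.045 ]
scene rack_hole1 0.64 [292. 207.] [0.543  0.1083 0.045 ]
scene rack_hole3 0.9 [281. 201.] [0.5325 0.0665 0.045 ]
scene rack_hole3 0.9 [305. 219.] [0.5778 0.1658 0.045 ]
scene rack_hole3 0.88 [321. 224.] [0.5779 0.2202 0.045 ]
scene rack_hole3 0.64 [292. 207.] [0.543  0.1083 0.045 ]
((299.7408447265625, 215.05276489257812), (72.06317138671875, 22.959978103637695), 28.300758361816406)
```

View pics/h.png

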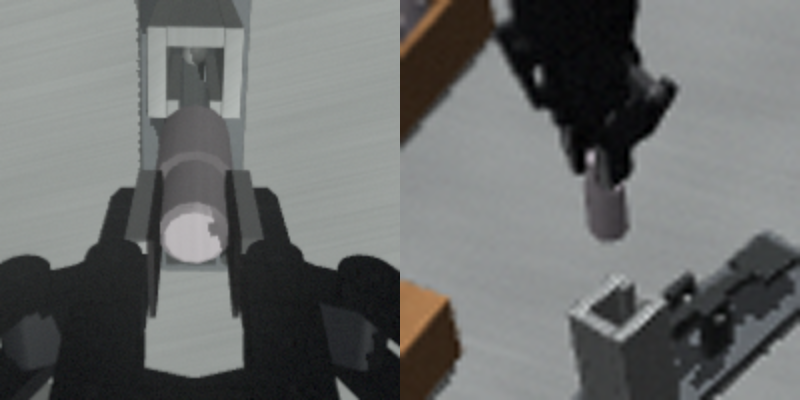

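The spindle is held upright and clear of the guide. The end hole at +y, near (0.578, 0.220), is free, and the rack's yaw is about -0.29. I'll carry the spindle over there and turn it so the fingers close across the rack.

Request:
play_rows(
  rows=[
    [0, 10, 0, 0, 0, 4, -1],
    [1, 25, 0, 0, 0, 8, -1],
    [2, 40, 0, 0, 0, 9, -1],
    [2, 40, 0, 0, 0, 9, -1],
    [2, 40, 0, 0, 0, 9, -1],
    [2, 45, 0, 0, 0, 9, -1],
    [2, 45, 0, 0, 0, 9, -1],
    [2, 45, 0, 0, 0, 9, -1],
    [2, 45, 0, 0, 0, 9, -1],
    [1, 45, 0, 0, 0, 8, -1],
    [0, 30, 0, 0, 0, 4, -1],
    [0, 20, 0, 0, 0, 0, -1],
    [0, 0, 0, 0, 0, 0, -1],
    [0, 0, 0, 0, 0, 0, -1],
  ],
)

```text
time: 20.4
tool_pos: [0.5775, 0.2191, 0.2006]
orientation: [0.0, 0.803, 0.596, -0.0]
force: [1.3, -0.4, -0.1]
gripper_width: 0.218
gripper_force: 34.3
```

```bash
cat > i.py <<'E'
from h import *
st=monitor.read_state(); print(st["tool_pos"],st["orientation"],st["q"])
c,im=look("wrist","i.png"); p=np.array(st["tool_pos"])
find("wrist",c,["rack_hole1","rack_hole3","rack"],4)
print("bottom",proj(c,p-[0,0,.019]))
c,im=look("side"); find("side",c,["rack_hole3"],4)
E
python3 i.py
```

```text
[0.57745127 0.2191319  0.20056195] [ 1.15887290e-04  8.03314963e-01  5.95554380e-01 -1.91608688e-04] [ 1.51496794e-01  1.57608835e-01  1.42976138e-01  1.55639404e+00
 -3.84040839e-04  2.01717828e+00]
wrist rack_hole1 0.91 [258.9 286.2] [0.5316 0.0626 0.045 ]
wrist rack_hole1 0.81 [249.4 175.4] [0.5671 0.2208 0.045 ]
wrist rack_hole1 0.78 [255.9 212.4] [0.5605 0.1717 0.045 ]
wrist rack_hole3 0.91 [258.9 286.2] [0.5316 0.0626 0.045 ]
wrist rack_hole3 0.81 [249.4 175.4] [0.5671 0.2208 0.045 ]
wrist rack_hole3 0.78 [255.9 212.4] [0.5605 0.1717 0.045 ]
bottom [258.54138361 219.62368132]
side rack_hole3 0.81 [212.9 241.4] [0.5599 0.1632 0.045 ]
side rack_hole3 0.74 [248.5 223.3] [0.5495 0.0435 0.045 ]
side rack_hole3 0.67 [195.  248.1] [0.5718 0.2138 0.045 ]
side rack_hole3 0.66 [228.9 237.4] [0.5428 0.1212 0.045 ]
```

View pics/i.png

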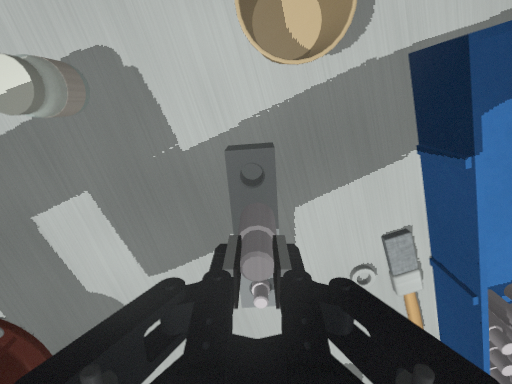

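The picture shows the free end hole at about (251,174), with the spindle hanging to the lower side of it. The hole is about 10 mm in -x from the tool. I'll shift, descend partway and measure from near, in numbers only because my picture views are used up.

Request:
play_rows(
  rows=[
    [-5, 1, -15, 0, 0, 0, -1],
    [-5, 1, -20, 0, 0, 0, -1],
    [0, 0, -20, 0, 0, 0, -1],
    [0, 0, -15, 0, 0, 0, -1],
    [0, 0, -5, 0, 0, 0, -1],
    [0, 0, 0, 0, 0, 0, -1],
    [0, 0, 0, 0, 0, 0, -1],
  ],
)

```text
time: 21.58
tool_pos: [0.5679, 0.222, 0.1266]
orientation: [0.0, 0.803, 0.596, 0.001]
force: [-0.2, 0.7, -0.7]
gripper_width: 0.216
gripper_force: 34.3
```

```bash
cat > j.py <<'E'
from h import *
st=monitor.read_state(); p=np.array(st["tool_pos"]); print(p)
c,im=look("wrist","j.png")
find("wrist",c,["rack_hole3"],4)
print("exp bottom",proj(c,p-[0,0,.019]),"exp top",proj(c,p+[0,0,.047]))
for r in optics.cut_out("wrist","spindle")[:3]:
    ys,xs=np.where(r["region"]); print("sp",round(r["conf"],2),r["xy"],xs.min(),xs.max(),ys.min(),ys.max())
    for y in range(ys.min(),ys.max(),12): print("  row",y,xs[ys==y].min(),xs[ys==y].max())
rk=optics.cut_out("wrist","rack")[0]["region"]
ys,xs=np.where(rk); print("rack",xs.min(),xs.max(),ys.min(),ys.max())
u,v=optics.place_of("wrist","rack_hole3")[0]["xy"]; 
g=cv2.cvtColor(im,cv2.COLOR_BGR2GRAY)
h=proj(c,[.567,.221,.045]); print("h",h); u,v=h.astype(int)
np.set_printoptions(linewidth=250); print(g[v-44:v+32:3,u-40:u+41:3])
E
python3 j.py
```

```text
[0.56788506 0.22200558 0.12657506]
wrist rack_hole3 0.91 [256.8 196.5] [0.5658 0.2193 0.045 ]
wrist rack_hole3 0.82 [270.3 288.5] [0.5491 0.1131 0.045 ]
wrist rack_hole3 0.69 [265.7 331.4] [0.5276 0.0571 0.045 ]
exp bottom [258.50886994 219.64838384] exp top [259.43335883 271.57517406]
sp 0.77 [258.5, 240.5] 239 276 203 281
  row 203 252 261
  row 215 241 273
  row 227 239 275
  row 239 242 273
  row 251 241 272
  row 263 240 273
  row 275 244 270
rack 226 293 152 338
h [257.46306499 194.54979295]
[[126 124 121 124 127 124 122 124 122 120 124 123 123 121 119 121 125 124 122 122 120 119 121 122 118 122 119]
 [124 122 123 123 125 125 122 122 122 118 118 118 122 108  94  82  70  69  70  68  67  67  69  93 119 122 122]
 [125 122 122 121 111  71  73  71  73  72  70  71  69  72  70  72  69  69  70  67  70  66  71  67 118 117 121]
 [124 124 124 122  72  72  70  71  68  70  71  68  72  69  70  70  68  68  65  70  66  71  69  69  75 118 120]
 [123 123 121 109  70  71  69  72  72  72  74  84  88  95  94  96  96  94  93  95  96  96  95  96  97 119 121]
 [123 122 121 101  98  97  96  98  95  96 
[... 1589 characters left out ...]
  95  92  93  93  94  94 115 119]
 [121 121 120 120 119  94  94  94  93  91  93  96  96 100 101  96  97  98 103  95  93  93  94  96  94 116 122]
 [120 118 121 119 121  94  93  92  92  94  93  98  98  98  99  96  96  98 101  95  94  95  95  94  94 118 121]
 [119 118 119 120 120  96  94  92  90  94  96  95  98  96  98  95  98 100 103  97  93  95  94  93  95 113 117]
 [119 121 118 117 119  97  93  92  90  93  95  98  96  95 101  97 100  99 101 104  95  93  96  96  96 116 117]
 [118 120 117 118 121 105  93  93  93  93  94  95  95  97  99  97  98  97 102 106  96  94  94  96  95 115 119]
 [122 119 118 121 119 109  93  92  92  93  96  98  99 109 115  97  97  96 102 105  94  95  93  95  96 108 124]]
```

```bash
python3 - <<'E'
from h import *
st=monitor.read_state(); p=np.array(st["tool_pos"]); c=cam("wrist",st); print(p)
print("hole",atz(c,(261,193.3),.045)); e=atz(c,(260,161.4),.045)
L=[atz(c,q,.045) for q in((226.5,166),(232,222))]; Rr=[atz(c,q,.045) for q in((290.5,166),(291,222))]
d=(L[0]-L[1])/np.linalg.norm(L[0]-L[1]); d2=(Rr[0]-Rr[1])/np.linalg.norm(Rr[0]-Rr[1])
print("end",e,"dirs",d,d2,"width",np.linalg.norm((Rr[0]-L[0])))
ax=(d+d2); ax/=np.linalg.norm(ax); print("hole from end",e-ax*.0325, "yaw",np.arctan2(-ax[0],ax[1]))
g=cv2.GaussianBlur(cv2.cvtColor(cv2.imread("pics/j.png"),cv2.COLOR_BGR2GRAY),(0,0),.8).astype(np.float32)
a=np.linspace(0,2*np.pi,72,endpoint=False); best=[]
S=lambda P:np.array([cv2.getRectSubPix(g,(1,1),tuple(map(float,proj(c,q))))[0,0] if proj(c,q)[1]<201 else np.nan for q in P])
for x in np.arange(.558,.575,.001):
  for y in np.arange(.210,.230,.001):
    f=lambda r:S(np.c_[x+r*np.cos(a),y+r*np.sin(a),np.full(72,.045)])
    best.append((np.nanmean(np.clip(f(.0165)-f(.0138),-5,25)),x,y))
best.sort(reverse=True); print(np.round(best[:6],4))
E
```

```text
[0.56756418 0.22201061 0.12611197]
hole [0.57029457 0.22137826 0.045     ]
end [0.57827223 0.25148283 0.045     ] dirs [ 2.30745709e-01  9.73014089e-01 -4.86386995e-16] [0.24303671 0.97001709 0.        ] width 0.05962835535920514
hole from end [0.57057311 0.21990794 0.045     ] yaw -0.23916960388730854
[[11.1272  0.57    0.222 ]
 [10.2991  0.57    0.223 ]
 [10.279   0.57    0.221 ]
 [ 9.0984  0.571   0.222 ]
 [ 8.5683  0.569   0.222 ]
 [ 8.5671  0.571   0.223 ]]
```

The rim fit and the rack's edges agree: the hole is at (0.570, 0.2215) and the measured rack width is 59.6 mm. I'll shift +3 mm in x and descend with an eye on the force.

Request:
play_rows(
  rows=[
    [3, -0.5, -10, 0, 0, 0, -1],
    [0, 0, -15, 0, 0, 0, -1],
    [0, 0, -14, 0, 0, 0, -1],
    [0, 0, -8, 0, 0, 0, -1],
    [0, 0, -5, 0, 0, 0, -1],
    [0, 0, -3, 0, 0, 0, -1],
    [0, 0, -2, 0, 0, 0, -1],
  ],
)

```text
time: 22.7
tool_pos: [0.5705, 0.2215, 0.0689]
orientation: [0.0, 0.803, 0.596, 0.0]
force: [-0.6, 0.1, -0.9]
gripper_width: 0.217
gripper_force: 34.3
```

Request:
play_rows(
  rows=[
    [0, 0, -1.5, 0, 0, 0, -1],
    [0, 0, -1.5, 0, 0, 0, -1],
    [0, 0, -1, 0, 0, 0, -1],
    [0, 0, -1, 0, 0, 0, -1],
  ],
)

```text
time: 23.2
tool_pos: [0.5704, 0.2214, 0.0637]
orientation: [0.0, 0.803, 0.596, 0.0]
force: [-0.5, 0.6, -0.9]
gripper_width: 0.216
gripper_force: 34.3
```

Request:
play_rows(
  rows=[
    [0, 0, -1.5, 0, 0, 0, -1],
    [0, 0, -1.5, 0, 0, 0, -1],
  ],
)

```text
time: 23.45
tool_pos: [0.5704, 0.2215, 0.0606]
orientation: [0.0, 0.803, 0.596, 0.0]
force: [0.8, -1.5, -0.8]
gripper_width: 0.216
gripper_force: 34.3
```

Request:
play_rows(
  rows=[
    [0, 0, -1.5, 0, 0, 0, -1],
    [0, 0, -1.5, 0, 0, 0, -1],
  ],
)

```text
time: 23.7
tool_pos: [0.5703, 0.2215, 0.0576]
orientation: [0.0, 0.803, 0.596, -0.0]
force: [-0.5, 0.0, -1.6]
gripper_width: 0.215
gripper_force: 34.3
```

Request:
play_rows(
  rows=[
    [0, 0, -1.5, 0, 0, 0, -1],
    [0, 0, -1.5, 0, 0, 0, -1],
  ],
)

```text
time: 23.95
tool_pos: [0.5704, 0.2215, 0.0546]
orientation: [0.0, 0.803, 0.596, 0.0]
force: [-0.1, -0.3, -0.5]
gripper_width: 0.21
gripper_force: 34.3
```

Request:
play_rows(
  rows=[
    [0, 0, -1.5, 0, 0, 0, -1],
    [0, 0, -1.5, 0, 0, 0, -1],
  ],
)

```text
time: 24.2
tool_pos: [0.5703, 0.2214, 0.0516]
orientation: [0.0, 0.803, 0.596, -0.0]
force: [0.2, -0.5, -0.4]
gripper_width: 0.215
gripper_force: 34.3
```

Request:
play_rows(
  rows=[
    [0, 0, -2, 0, 0, 0, -1],
    [0, 0, -2, 0, 0, 0, -1],
    [0, 0, -2, 0, 0, 0, -1],
  ],
)

```text
time: 24.58
tool_pos: [0.5703, 0.2214, 0.0456]
orientation: [0.0, 0.803, 0.596, -0.0]
force: [-0.9, -0.4, -0.6]
gripper_width: 0.212
gripper_force: 34.3
```

Request:
play_rows(
  rows=[
    [0, 0, -2, 0, 0, 0, -1],
    [0, 0, -2, 0, 0, 0, -1],
    [0, 0, -2, 0, 0, 0, -1],
  ],
)

```text
time: 24.95
tool_pos: [0.5704, 0.2215, 0.0396]
orientation: [0.0, 0.803, 0.596, 0.0]
force: [0.7, -0.7, -0.5]
gripper_width: 0.215
gripper_force: 34.3
```

Request:
play_rows(
  rows=[
    [0, 0, -1.5, 0, 0, 0, -1],
    [0, 0, -1.5, 0, 0, 0, -1],
  ],
)

```text
time: 25.2
tool_pos: [0.5703, 0.2215, 0.0367]
orientation: [0.0, 0.803, 0.596, 0.0]
force: [-0.4, 0.0, -1.4]
gripper_width: 0.208
gripper_force: 34.3
```

Request:
play_rows(
  rows=[
    [0, 0, -1, 0, 0, 0, -1],
    [0, 0, -1, 0, 0, 0, -1],
  ],
)

```text
time: 25.45
tool_pos: [0.5706, 0.2216, 0.0352]
orientation: [0.0, 0.803, 0.596, 0.0]
force: [-1.6, 0.1, 6.0]
gripper_width: 0.215
gripper_force: 34.9
```

The contact fits the hole floor: the spindle's visible top puts its underside about 24.5 mm below the TCP, and 10 + 24.5 gives 34.5. I'll ease off, release and retreat straight up.

Request:
play_rows(
  rows=[
    [0, 0, 0.5, 0, 0, 0, -1],
    [0, 0, 0, 0, 0, 0, -0.5],
    [0, 0, 0, 0, 0, 0, -0.4],
    [0, 0, 0, 0, 0, 0, -0.2],
    [0, 0, 0, 0, 0, 0, 0],
    [0, 0, 0, 0, 0, 0, 0],
    [0, 0, 0, 0, 0, 0, 0],
  ],
)

```text
time: 26.32
tool_pos: [0.5704, 0.2215, 0.0353]
orientation: [0.0, 0.803, 0.596, 0.0]
force: [-0.4, -0.6, 0.2]
gripper_width: 0.498
gripper_force: 0.0
```

Request:
play_rows(
  rows=[
    [0, 0, 3, 0, 0, 0, 0],
    [0, 0, 6, 0, 0, 0, 0],
    [0, 0, 10, 0, 0, 0, 0],
    [0, 0, 20, 0, 0, 0, 0],
    [0, 0, 25, 0, 0, 0, 0],
    [0, 0, 35, 0, 0, 0, 0],
    [0, 0, 40, 0, 0, 0, 0],
    [0, 0, 30, 0, 0, 0, 0],
    [0, 0, 0, 0, 0, 0, 0],
    [0, 0, 0, 0, 0, 0, 0],
  ],
)

```text
time: 27.58
tool_pos: [0.5703, 0.2214, 0.2044]
orientation: [0.0, 0.803, 0.596, 0.0]
force: [-0.1, -0.2, -0.5]
gripper_width: 0.498
gripper_force: 0.0
```

```bash
python3 - <<'E'
from h import *
st=monitor.read_state(); print(st["tool_pos"],st["force"],st["gripper_width"])
for n in("wrist","scene","side"):
    c,im=look(n,"z_%s.png"%n)
    print(n,"exp top home",proj(c,[.5703,.2215,.076]),"exp if 5mm high",proj(c,[.5703,.2215,.081]))
    for r in optics.cut_out(n,"spindle")[:4]:
        ys,xs=np.where(r["region"]); print(" ",round(r["conf"],2),np.round(r["xy"],1),xs.min(),xs.max(),ys.min(),ys.max())
    if n=="wrist":
        u,v=proj(c,[.5703,.2215,.07]).astype(int); g=cv2.cvtColor(im,cv2.COLOR_BGR2GRAY); np.set_printoptions(linewidth=250)
        print(u,v);print(g[v-26:v+26:2,u-26:u+28:2])
E
```

```text
[0.57031732 0.22144368 0.20435325] [-0.14904    -0.24588741 -0.51023273] 0.49805829146416347
wrist exp top home [257.8882503 180.268349 ] exp if 5mm high [257.90670427 181.47495285]
  0.73 [259.9 219.1] 250 270 205 232
  0.58 [257.6 176.5] 247 266 164 187
257 178
[[ 98  93  94  96  95  94  94  94  97  94  94  94  92  94  93  94  94  92  91  92  94  93  94  91  92 115 114]
 [100  96  95  95  96  95  94  94  93  93  95  92  95  97  93  93  94  94  93  91  93  93  95  93  92 115 116]
 [106  96  91  93  94  92  94  95  93  95  92  95  92  95  94  94  92  94  92  93  95  94  94  94  90 115 118]
 [107  94  95  95  92  94  93  93  93  94  92  95  95  94  93  93  92  92  93  94  94  93  92  92  93 113 118]
 [113  92  95  95  93  93  95  96  94  93  91  93  93  94  92  93  91  94  93  91  92  94  92  91  95 111 113]
 [117  94  92  92  95  92  94  93  93  91  91  91  91  86  88  89  93  93  92  91  92  92  92  95  92 109 117]
 [120  94  92  94  93  93  92  93  92  92  91  96  98 108 101  93  80  88  94  90  92  93  93  92  92 106 116]
 [119  95  93  93  92  93  92  96  92  90 116 139 135 135 1
[... 1605 characters left out ...]

 [115 117 104  94  92  90  92  92  93  92  92  93  91  92  93  93  92  91  92  92  89  92  92  93  94  94 119]
 [114 115 109  94  93  90  92  93  92  94  90  90  90  91  90  92  92  91  89  92  91  92  92  92  94  93 119]
 [116 116 115  94  94  93  94  93  94  91  90  90  89  90  90  90  93  91  93  94  91  92  92  92  91  91 119]
 [116 116 117  92  91  92  92  92  92  92  91  91  92  89  94  91  92  93  93  92  91  92  92  93  93  93 121]]
scene exp top home [323.46242613 216.7987689 ] exp if 5mm high [323.6237194  215.81569371]
  0.48 [323.4 221.7] 319 325 216 225
side exp top home [191.7899551  241.53452396] exp if 5mm high [191.59876491 240.16726776]
  0.45 [192.6 248.5] 189 198 240 253
```

```bash
python3 -c "
from cell import ctrl; print(ctrl.job_done())"
```

```text
the job is handed in; nothing more can be done
None
```

The job is handed in: I held the tab on its stop at about 15 N for over a second, then drew the spindle out and stood it fully home in the rack's free end hole (+y end) at 27.6 s; I viewed 11 pictures, one over the limit of 10.

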